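# Reset the tripped breaker

## Robot

A 7-joint arm with a two-finger parallel gripper is mounted at the origin on a cart in front of the work surface, level with it; the furniture and walls round the work are solid. World frame = base frame: x ahead of the robot, y to its left, z up, the work surface at z = 0. Lengths are in m, angles in rad, forces in N, time in s.
With the tool pointing down it reaches from about 0.425 to 0.925 m from the base axis. Payload 6.8 kg.
Tool frame: the origin (TCP) lies midway between the tips of the shut fingers; the grasp point (between the pads) lies 19 mm behind it; z points along the fingers, y is the line along which they close (so a half turn about z gives the same grasp; the last joint's range is limited). The gripper opens to 85 mm and grips with 20 to 120 N. Pads are 22 mm wide; open, the fingers measure 114 mm over their backs; the gripper's body (76 mm by 85 mm) begins 54 mm behind the grasp point. The pads swing forward as they close: fully open they stand 13 mm farther back than shut.
Start: joints at [-1.406, 0.477, 0.022, 1.555, -0.011, 1.109, -0.083], TCP at [0.182, 0.65, 0.231] pointing down, gripper open.
Joint ranges: [-2.96, 2.96], [-0.34, 2.1], [-1.41, 1.46], [0.24, 2.44], [-1.37, 4.51], [0.17, 1.92], [-2.96, 2.96]. Speed limits (rad/s): [2.39, 2.39, 3.14, 3.14, 3.14, 3.14, 3.14].

## Interface

Orientations are given as a unit quaternion [w, x, y, z].
In Python, from station import readout, imaging, hand_in gives the robot as it stands.
- The arm moves only by the tool drive_tool, never from a script. Its argument "series" is a list of rows, each a list of 5 numbers: the shift along the tool's x, y, z in cm, then the turn about the tool's z in degrees, then the closure, from -1 (fully open) to 1 (shut). A call has 1 to 8 rows; each row shifts and turns the commanded pose from where the row before left it, along the tool's axes as they then stand; what a row does not reach is not made up. A row lasts 1/10 s, in which the tool goes at most 50 mm and 8.59 degrees, less where a joint would pass 70% of its speed; a pose out of reach is approached as far as the arm can. A call with a gripper value outside its range is refused whole. The fingers move at their own pace and stop on an object; "squeeze" is the grip in N (left out, the last holds). Time passes only in rows, so rows that do not move let the fingers close. It gives the time, the measured TCP pose, the force, the opening and the grip force at its end, in the units of the state.
- readout.get_obs(): the state, without advancing time (a new reading comes with each control period).
- imaging.read_camera(name): name is "scene" or "side" or "wrist"; returns the picture (480x640x3 uint8, red, green, blue); there is no depth.
- imaging.camera_model(name): a dict with "vfov" (degrees; the focal length in pixels is half the picture's height over the tangent of half this angle, whatever the lens; pixels are square), "cx", "cy" (the principal point, pixels), "xyz" and "orientation" of the camera in the world. Camera axes: x right, y down, z forward; pixel columns grow to the right and rows downward; lengths in m; the calibration is good to about 2 mm. A picture is of the moment at which its call begins: read the wrist's pose just before it. camera_model takes no time and is no camera call; for the wrist camera it gives the pose at the moment of the call.
- hand_in(): hands the job in; it is judged then, once.
Trained networks look in the newest picture that a camera, given by its name, has taken for a name from the list of things; names that differ only in an ending like _2 or _b are one class to them, and where a whole thing is asked for, a point or a joint stands for the part that bears it (a point fixed in the world has none). Each returns a list of dicts, best first, with "conf" (0 to 1); they miss things now and then, are a little off and sometimes report something else, mostly with a low value. They report only what shows in the picture. A call takes as long as a camera call.
- imaging.cut_out(thing, camera): "mask" (480x640 bool, what is visible of it) and "centre" ([column, row] in pixels, amid what is visible of it).
The state is a dict: "t": time; "q": joint angles; "joint_vel": joint speeds; "joint_torque": joint torques, N m; "eef_pos": TCP position; "tool_rot": TCP orientation; "contact_force": force on the tool from outside, world axes, zero at the start; "torque": the same for the moment, N m; "gripper_width": opening from 0.0 (shut) to 1.0 (fully open); "grasp_force": force on a finger pad.
Only numpy, scipy, OpenCV 4.12 (cv2) and the standard library are available. Lean on these libraries where they do the work, as an engineer would, in place of code of your own. Each camera call takes 0.05 s, during which the arm holds its last target. There are 200 camera calls.

## Task

One of the three breakers on the switch box has tripped: its lever stands about halfway, while the other two levers lean to the on side, away from the robot. Reset it by pulling its lever towards the robot to the off side until you feel it come up against its stop, then throw it fully on, leaning like its neighbours. Feel your way and do not force it (never more than 20 N on the breaker), leave the other two switched on, and do not disturb the things lying around.

Things in the scene. Friction and masses are not known exactly. Their poses are not given: they have to be found in the camera images.
- switch_box: low fixed white metal box with a steel top, 150 (x) x 222 (y) x 30 mm high, standing on the worktop; origin at the centre of its underside; its +x points away from the robot, to the levers' on side. The three breakers stand on it side by side, 66 mm apart along its y, in any order.
- breaker_a: the tripped breaker: grey moulded case 130 (x) x 60 (y) mm, 46 mm high at its ends, 55 mm over its middle 92 mm, fixed on the switch box; origin at the centre of its underside (30 mm above the worktop); axes as the switch box. Its black lever comes out of the middle of the top and swings in the x-z plane about a pivot 30 mm above the origin; off is towards -x, on towards +x.
- lever_a (a joint): angle (rad) of the tripped lever: 0 upright, + leaning to +x (on), - to -x (off). Starts at -0.05 to 0.10. Until reset, an inner catch bars it hard at about 0.15. Friction 2 to 3 N (pushed 40 mm above the pivot). On the off stroke, somewhere from -0.10 to -0.47 (hidden, differs), resistance rises to 6 to 9 N for some 0.16 rad, then a stiffly sprung stop (7 N/mm) is met. It stays where left.
- lever_a_end (a point): middle of the lever's free end, 75 mm from the pivot. The lever is 24 mm wide (y), 14 mm thick in its swing, rounded at the end; upright it stands 50 mm above the case. Only pushing right up against the off stop (12 to 16 N, about 40 mm above the pivot) surely resets it; then it swings freely on, to another stiffly sprung stop at about 0.50 rad.
- lever_b (a joint): lever angle of a neighbour breaker, same shape and sense; starts on, 0.44 to 0.50, and stays on (light friction of 2 to 3 N holds it)
- lever_c (a joint): lever angle of the other neighbour breaker, as lever_b
- breaker_b: neighbour breaker with lever_b, same size and origin as breaker_a
- breaker_c: neighbour breaker with lever_c, same size and origin as breaker_a
- tea_box: small loose carton 48 x 77 x 61 mm high, behind the switch box; origin at the centre of its underside
- garlic: loose garlic bulb about 50 mm across, behind the switch box; origin at the centre of its underside
- teaspoon: loose steel teaspoon, 132 mm long, 11 mm high, lying in front of the switch box; origin at the centre of its underside

How it is judged:
On the way, in this order (a step that is already met when the one before it is completed fails the run):
1. the tripped lever is pulled to the off side (below -0.20 rad) (value of joint lever_a below -0.2 rad), for 0.1 s.
2. the lever is thrown on (above 0.42 rad), which only a lever that was reset at its off stop can do (value of joint lever_a above 0.42 rad), for 0.2 s.
At the end, for the whole second after the job is handed in: the tripped lever leans fully on (above 0.42 rad) and stays there; the two neighbour levers are still on (above 0.38 rad) (value of joint lever_a above 0.42 rad and value of joint each of lever_b, lever_c above 0.38 rad); the robot touches nothing.
It fails at once if the tripped breaker is pushed with more than 20 N (contact force between any of the fingers, the arm and breaker_a above 20 N).
It fails at once if a neighbour lever is moved off (below 0.30 rad) (value of joint any of lever_b, lever_c below 0.3 rad).
It fails at once if a thing lying around is moved by more than 30 mm (distance of any of tea_box, garlic, teaspoon from where it was at the start of the episode above 0.03 m).
It also fails if it takes over 45 s, if anything falls off the work surface, if the arm or the gripper's body presses on something with over 40 N, if the wrist force passes 120 N, or if a joint passes its speed limit or range.

## Working session

There is one attempt and no reset: what is moved stays moved. The work goes in short steps, Python scripts to look and compute and a tool call to move; the robot and the scene stay as the last step left them, time stands still between calls to the robot, and variables do not carry over. Pictures are saved under pics/ and viewed, at most 10 in all, crops included, and the job is handed in when it is done.

Besides the shell and the picture viewer there is one more tool, called after "Request:" as name(argument=value, ...), one argument or row to a line, values as JSON. drive_tool: Moves the arm, as the interface text tells. Its arguments: {"type":"object","properties":{"series":{"type":"array"},"squeeze":{"type":"number"}},"required":["series"]}

```bash
mkdir -p pics; python3 - <<'E'
from station import readout, imaging
import cv2,numpy as np
o=readout.get_obs();print({k:np.round(v,3).tolist() for k,v in o.items()})
a=[imaging.read_camera(n)[:,:,::-1] for n in("scene","side")]
for n in("scene","side","wrist"):print(n,imaging.camera_model(n))
cv2.imwrite("pics/scene.png",a[0]);cv2.imwrite("pics/side.png",a[1])
E
```

```text
{'t': 0.0, 'q': [-1.406, 0.478, 0.022, 1.556, -0.012, 1.109, -0.083], 'joint_vel': [-0.002, -0.001, -0.001, -0.0, 0.0, -0.002, -0.001], 'joint_torque': [0.0, -59.646, 1.608, -28.119, 0.012, 0.009, 0.0], 'eef_pos': [0.182, 0.649, 0.23], 'tool_rot': [-0.0, 0.136, 0.991, -0.001], 'contact_force': [0.267, 0.372, 0.086], 'torque': [-0.017, -0.046, 0.08], 'grasp_force': 0.0, 'gripper_width': 1.0}
scene {'vfov': 54.11440002431465, 'cx': 315.08207171780043, 'cy': 233.0180449326222, 'xyz': array([ 0.11678747, -0.40654481,  0.5979406 ]), 'orientation': array([-0.42741044,  0.83406639, -0.31299801,  0.15390197])}
side {'vfov': 50.7679672932317, 'cx': 324.21506646439053, 'cy': 247.87579861471002, 'xyz': array([ 0.65848079, -0.46624865,  0.73934966]), 'orientation': array([-0.36934631,  0.92414322,  0.09064247, -0.03642182])}
wrist {'vfov': 63.59476799212785, 'cx': 314.5385308012108, 'cy': 253.2841312569752, 'xyz': array([0.1045919 , 0.67270087, 0.37249027]), 'orientation': array([0.12563628, 0.78679899, 0.59677943, 0.09495892])}
```

View pics/scene.png

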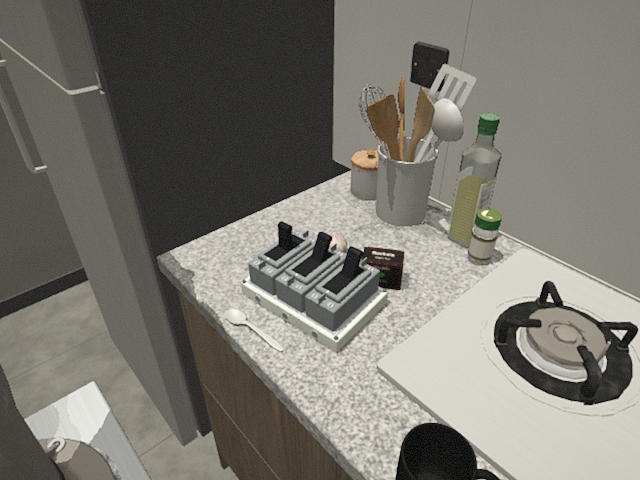

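View pics/side.png

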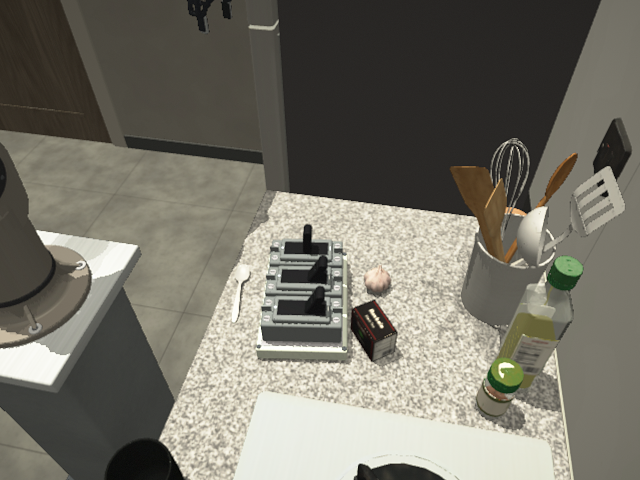

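The far breaker (largest y) is the tripped one: its lever is upright at scene (286,235) and side (307,238). The neighbours at side (320,265) and (317,298) lean on. I'll zoom in for the corner pixels.

```bash
python3 - <<'E'
import cv2
for n,(x,y) in {"scene":(220,210),"side":(230,215)}.items():
    a=cv2.imread(f"pics/{n}.png")[y:y+150,x:x+200]
    cv2.imwrite(f"pics/{n}_c.png",cv2.resize(a,(800,600),interpolation=cv2.INTER_CUBIC))
from station import imaging
import numpy as np
for n in("scene","side"):
  imaging.read_camera(n)
  for th in("switch_box","breaker_a","lever_a","lever_a_end","teaspoon"):
    for r in imaging.cut_out(th,n):print(n,th,round(r["conf"],2),np.round(r["centre"],1),r["mask"].sum(),[ (int(v.min()),int(v.max())) for v in np.nonzero(r["mask"])[::-1]])
E
```

```text
scene switch_box 0.91 [315.9 324.6] 2754 [(241, 387), (278, 351)]
scene breaker_a 0.86 [276.3 255.2] 2341 [(248, 316), (221, 295)]
scene breaker_a 0.84 [343.9 291.5] 3493 [(306, 380), (247, 331)]
scene lever_a 0.73 [324.9 246.3] 397 [(312, 331), (232, 261)]
scene lever_a 0.57 [286.1 237.2] 347 [(278, 292), (222, 250)]
scene lever_a_end 0.72 [283.8 232.2] 370 [(278, 292), (222, 250)]
scene teaspoon 0.86 [245.5 322.5] 520 [(226, 283), (310, 351)]
scene teaspoon 0.5 [345.  292.8] 3499 [(306, 379), (247, 331)]
side switch_box 0.8 [311.6 346. ] 2064 [(256, 347), (253, 359)]
side breaker_a 0.83 [301.  317.5] 3780 [(261, 342), (286, 342)]
side breaker_a 0.72 [308.4 278.6] 2318 [(265, 342), (255, 297)]
side breaker_a 0.61 [305.5 250.7] 1904 [(270, 342), (223, 267)]
side lever_a 0.76 [315.2 299.2] 357 [(304, 324), (286, 313)]
side lever_a 0.74 [319.9 271.2] 334 [(308, 327), (255, 281)]
side lever_a 0.69 [308.1 236. ] 234 [(303, 311), (224, 252)]
side lever_a 0.66 [239.5 276.7] 377 [(232, 249), (264, 321)]
side lever_a_end 0.63 [305.3 240.4] 230 [(303, 311), (224, 252)]
side teaspoon 0.68 [238.9 281.3] 415 [(231, 249), (264, 321)]
```

View pics/scene_c.png

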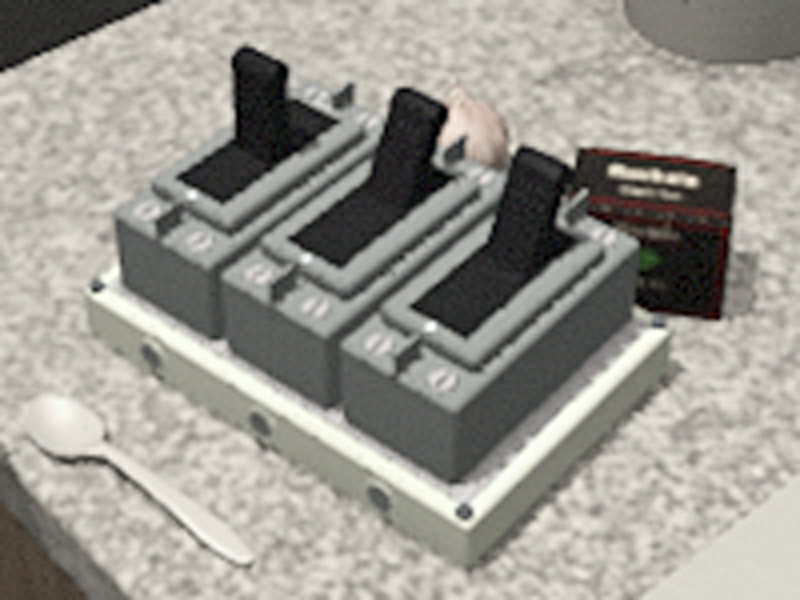

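View pics/side_c.png

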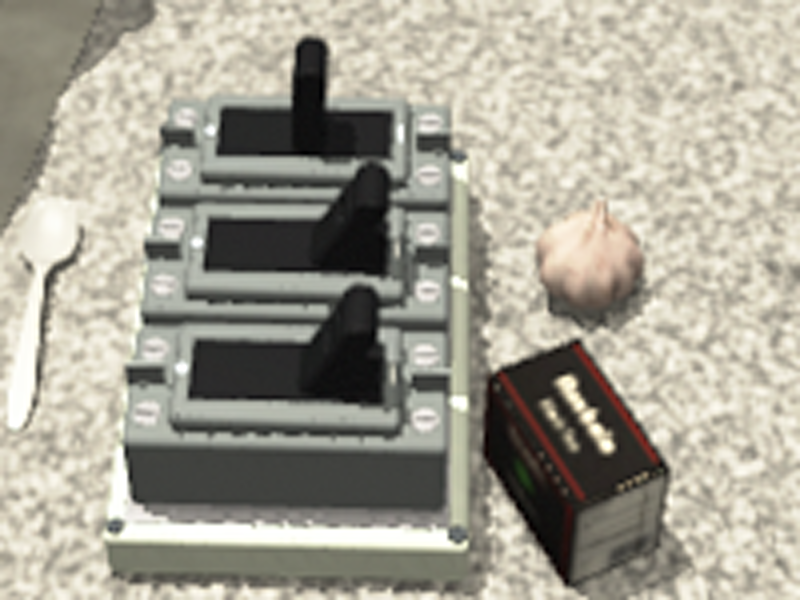

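The crops show the box corners clearly. In scene crop: near corner (470,528), left (90,290), right (670,330). In side crop: (108,545) and (468,545). I'll fit the box pose from these and the breaker corners.

```bash
cat > h.py <<'E'
import numpy as np
from station import imaging,readout
from scipy.spatial.transform import Rotation as R
from scipy.optimize import least_squares
def proj(n,P):
    c=imaging.camera_model(n);q=c["orientation"];f=240/np.tan(np.radians(c["vfov"]/2))
    p=R.from_quat(np.r_[q[1:],q[0]]).inv().apply(np.atleast_2d(P)-c["xyz"])
    return p[:,:2]/p[:,2:]*f+[c["cx"],c["cy"]]
E
python3 - <<'E'
from h import *
D={"scene":((220,210),[(-.075,-.111,.03,470,528),(-.075,.111,.03,90,290),(.075,-.111,.03,670,330),(-.065,-.096,.03,455,480),(-.065,-.096,.076,458,410),(.065,-.096,.076,638,240),(-.065,.096,.076,117,215)]),
"side":((230,215),[(-.075,-.111,.03,108,545),(.075,-.111,.03,468,545),(-.065,-.096,.03,130,500),(.065,-.096,.03,445,508),(-.065,-.096,.076,127,442),(.065,-.096,.076,447,442),(.065,.096,.076,450,112),(-.065,.096,.076,168,102)])}
D={n:(np.array(a)[:,:3],np.array(a)[:,3:]/4+o) for n,(o,a) in D.items()}
W=lambda p,P:R.from_euler("z",p[2]).apply(P)+[p[0],p[1],0]
def res(p,ns=("scene","side")):return np.concatenate([(proj(n,W(p,D[n][0]))-D[n][1]).ravel() for n in ns])
for ns in(("scene","side"),("scene",),("side",)):
    s=least_squares(lambda p:res(p,ns),[.6,0,0],loss="soft_l1");print(ns,s.x.round(4),np.abs(s.fun).mean().round(2),np.sqrt(np.mean(s.fun**2)).round(2))
    if len(ns)==2:p=s.x;print(s.fun.reshape(-1,2).round(1).tolist())
tip=lambda a,yb:[.075*np.sin(a),yb,.06+.075*np.cos(a)]
for yb,t in((.066,((285,223.7),(307.7,225))),(0,((325,233.5),(323.5,256.5))),(-.066,((355,248.5),(320,287.5)))):
    for ns in ((0,1),(0,),(1,)):
        s=least_squares(lambda a:np.concatenate([(proj(("scene","side")[i],W(p,tip(a[0],yb)))-t[i]).ravel() for i in ns]),[.2])
        print(yb,ns,s.x.round(3),s.fun.round(1))
for a in(-.4,0,.5):print(a,W(p,tip(a,.066)).round(4))
print("pivot",W(p,[0,.066,.06]),"yaw",np.degrees(p[2]))
o=readout.get_obs();print(o["t"],R.from_quat(np.r_[o["tool_rot"][1:],o["tool_rot"][0]]).as_matrix().round(3))
E
```

```text
('scene', 'side') [0.5168 0.0715 0.1736] 1.25 1.54
[[-0.1, -1.0], [-3.3, -0.9], [1.3, -2.9], [-0.1, 2.7], [-0.5, -0.4], [0.8, -0.9], [-2.7, -1.3], [-1.5, -1.1], [0.9, 0.6], [0.1, 2.4], [0.5, 1.8], [-1.7, 0.7], [0.7, 2.2], [-0.3, -2.4], [-0.5, -1.0]]
('scene',) [0.5166 0.0697 0.1667] 1.19 1.6
('side',) [0.5167 0.0731 0.1725] 1.06 1.31
0.066 (0, 1) [0.059] [-0.6 -0.7 -0.   3.5]
0.066 (0,) [0.065] [-0.4 -0.8]
0.066 (1,) [0.055] [-0.2  3.5]
0 (0, 1) [0.439] [-0.9 -0.6 -0.7  3.5]
0 (0,) [0.472] [-0.1 -0.7]
0 (1,) [0.43] [-1.1  3.4]
-0.066 (0, 1) [0.382] [-0.5 -0.5 -0.8  3.5]
-0.066 (0,) [0.394] [-0.2 -0.6]
-0.066 (1,) [0.379] [-0.9  3.5]
-0.4 [0.4766 0.1315 0.1291]
0 [0.5054 0.1365 0.135 ]
0.5 [0.5408 0.1427 0.1258]
pivot [0.50539474 0.13652071 0.06      ] yaw 9.94495264564534
0.7 [[-0.963  0.269  0.   ]
 [ 0.269  0.963  0.   ]
 [-0.     0.    -1.   ]]
```

```bash
python3 - <<'E'
from h import *
def back(n,u,v,z):
    c=imaging.camera_model(n);q=c["orientation"];f=240/np.tan(np.radians(c["vfov"]/2))
    d=R.from_quat(np.r_[q[1:],q[0]]).apply([(u-c["cx"])/f,(v-c["cy"])/f,1]);return (c["xyz"]+d*(z-c["xyz"][2])/d[2]).round(3)
for n,u,v in(("scene",165,262),("scene",333,163),("side",277,192),("side",470,212),("scene",350,480)):print(n,u,v,back(n,u,v,0))
p=[.5168,.0715,.1736]
bx=R.from_euler("z",p[2]).apply(np.eye(3))
o=readout.get_obs();pv=np.array([.5054,.1365,.06])
for s in(.06,-.06):print("target rel, world", pv+bx[0]*s)
E
```

```text
scene 165 262 [0.361 0.347 0.   ]
scene 333 163 [0.899 0.435 0.   ]
side 277 192 [0.383 0.374 0.   ]
side 470 212 [0.81 0.39 0.  ]
scene 350 480 [ 0.338 -0.207  0.   ]
target rel, world [0.56449816 0.14686376 0.06      ]
target rel, world [0.44630184 0.12613624 0.06      ]
```

Request:
drive_tool(
  series=[
    [-1.0,-4.5,0,0,1],
    [-1.0,-4.5,0,0,1],
    [-1.0,-4.5,0,0,1],
    [-1.0,-4.5,0,0,1],
    [-1.0,-4.5,0,0,1],
    [0,0,0,0,1],
  ],
  squeeze=40,
)

```text
t: 1.3
eef_pos: [0.1695, 0.4134, 0.2305]
tool_rot: [-0.0, 0.137, 0.991, -0.002]
contact_force: [0.2, 1.2, -0.3]
gripper_width: 0.002
grasp_force: 0.0
```

Request:
drive_tool(
  series=[
    [-4.2,-1.6,0,0,1],
    [-4.2,-1.6,0,0,1],
    [-4.2,-1.6,0,0,1],
    [-3.6,-2.6,0,0,1],
    [-3.6,-2.6,0,0,1],
    [-3.6,-2.6,0,0,1],
    [-3.6,-2.6,0,0,1],
    [-3.6,-2.6,0,0,1],
  ],
)

```text
t: 2.1
eef_pos: [0.4175, 0.1648, 0.2318]
tool_rot: [0.001, 0.136, 0.991, 0.001]
contact_force: [0.5, 1.5, 0.5]
gripper_width: 0.001
grasp_force: 0.0
```

Request:
drive_tool(
  series=[
    [0,0,0,-8.5,1],
    [0,0,0,-8.5,1],
    [0,0,0,-8.5,1],
    [0,0,0,0,1],
    [0,0,0,0,1],
  ],
)

```text
t: 2.6
eef_pos: [0.4164, 0.1662, 0.2314]
tool_rot: [0.0, -0.084, 0.996, 0.0]
contact_force: [0.0, 0.2, 0.2]
gripper_width: -0.002
grasp_force: 0.0
```

```bash
cat >> h.py <<'E'
PV=np.array([.5054,.1365,.06])
def st():
    o=readout.get_obs();q=o["tool_rot"];M=R.from_quat(np.r_[q[1:],q[0]]).as_matrix()
    B=R.from_euler("z",.1736).as_matrix()
    print("t",o["t"],"box-rel pivot mm",(B.T@(o["eef_pos"]-PV)*1000).round(1),"yaw err deg",np.degrees(np.arctan2(M[1,1],M[0,1])-.1736-np.pi/2).round(2),"tilt",M[:,2].round(3),"F box",(B.T@o["contact_force"]).round(1))
E
python3 -c "from h import *;st()"
```

```text
t 2.6 box-rel pivot mm [-82.6  44.7 171.4] yaw err deg -0.31 tilt [ 0.  0. -1.] F box [0.  0.2 0.2]
```

Request:
drive_tool(
  series=[
    [-4,-1.5,0,0,1],
    [-4,-1.5,0,0,1],
    [-4,-1.5,0,0,1],
    [0,0,4,0,1],
    [0,0,4,0,1],
    [0,0,0,0,1],
    [0,0,0,0,1],
  ],
)

```text
t: 3.3
eef_pos: [0.5419, 0.1423, 0.1516]
tool_rot: [-0.001, -0.085, 0.996, -0.0]
contact_force: [0.3, -0.3, -0.2]
gripper_width: 0.002
grasp_force: 0.0
```

```bash
python3 - <<'E'
from h import *
import cv2
st()
a=imaging.read_camera("side")[:,:,::-1][190:340,230:430];b=imaging.read_camera("scene")[:,:,::-1][180:330,220:420]
cv2.imwrite("pics/d.png",cv2.resize(np.hstack([a,b]),(800,300),interpolation=cv2.INTER_CUBIC))
E
```

```text
t 3.3 box-rel pivot mm [37.  -0.6 91.6] yaw err deg -0.17 tilt [-0.001 -0.001 -1.   ] F box [ 0.3 -0.4 -0.2]
```

View pics/d.png

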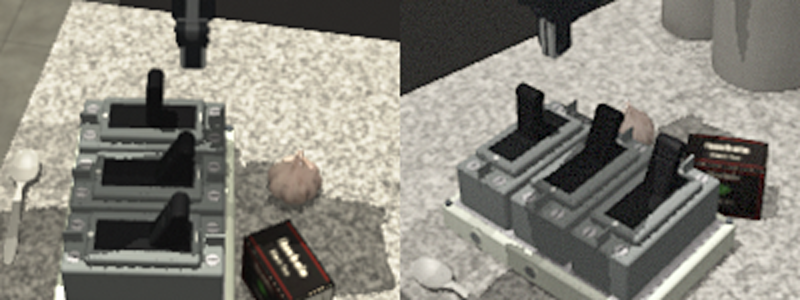

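The shut fingers are just beyond the tripped lever, with the tip at side crop (192,66), that is full-picture (326,223), and above case height. I'll check that against the projection.

```bash
python3 -c "
from h import *
e=readout.get_obs()['eef_pos'];print(proj('side',e),proj('scene',e),'seen side 326,223 scene ~498-500,207 ->', 220+(555-400)/2,180+55/2)"
```

```text
[[327.59136671 221.01705225]] [[297.08961324 205.71321709]] seen side 326,223 scene ~498-500,207 -> 297.5 207.5
```

Request:
drive_tool(
  series=[
    [0,0,2.5,0,1],
    [0,0,2.5,0,1],
    [0,0,0,0,1],
  ],
)

```text
t: 3.7
eef_pos: [0.5412, 0.1425, 0.1009]
tool_rot: [-0.001, -0.086, 0.996, -0.0]
contact_force: [-1.3, 0.3, -0.6]
gripper_width: -0.005
grasp_force: 0.0
```

Request:
drive_tool(
  series=[
    [0.4,0,0,0,1],
    [0.4,0,0,0,1],
    [0.2,0,0,0,1],
    [0,0,0,0,1],
  ],
)

```text
t: 4.1
eef_pos: [0.5323, 0.1407, 0.1023]
tool_rot: [0.001, -0.086, 0.996, 0.0]
contact_force: [0.3, 0.3, -0.3]
gripper_width: 0.005
grasp_force: 0.0
```

Request:
drive_tool(
  series=[
    [0.2,0,0,0,1],
    [0.2,0,0,0,1],
    [0.2,0,0,0,1],
    [0.2,0,0,0,1],
    [0,0,0,0,1],
  ],
)

```text
t: 4.6
eef_pos: [0.5247, 0.1393, 0.1016]
tool_rot: [0.0, -0.086, 0.996, 0.0]
contact_force: [2.2, -0.5, 1.8]
gripper_width: -0.001
grasp_force: 0.8
```

Request:
drive_tool(
  series=[
    [0.2,0,0,0,1],
    [0.2,0,0,0,1],
    [0,0,0,0,1],
  ],
)

```text
t: 4.9
eef_pos: [0.5207, 0.1386, 0.1016]
tool_rot: [0.001, -0.086, 0.996, 0.0]
contact_force: [2.8, 1.0, 3.2]
gripper_width: 0.006
grasp_force: 1.4
```

Request:
drive_tool(
  series=[
    [0.2,0,0,0,1],
    [0.2,0,0,0,1],
    [0,0,0,0,1],
  ],
)

```text
t: 5.2
eef_pos: [0.516, 0.1378, 0.1013]
tool_rot: [-0.0, -0.086, 0.996, 0.0]
contact_force: [2.6, 1.1, 2.7]
gripper_width: -0.001
grasp_force: 1.3
```

Request:
drive_tool(
  series=[
    [0.15,0,0,0,1],
    [0.15,0,0,0,1],
    [0,0,0,0,1],
  ],
)

```text
t: 5.5
eef_pos: [0.5129, 0.1373, 0.1011]
tool_rot: [-0.0, -0.086, 0.996, -0.0]
contact_force: [1.3, -0.0, 1.5]
gripper_width: 0.002
grasp_force: 1.1
```

Request:
drive_tool(
  series=[
    [0.15,0,0,0,1],
    [0,0,0,0,1],
  ],
)

```text
t: 5.7
eef_pos: [0.5119, 0.1371, 0.1012]
tool_rot: [0.0, -0.086, 0.996, -0.0]
contact_force: [3.1, 0.9, 0.5]
gripper_width: -0.007
grasp_force: 1.5
```

Request:
drive_tool(
  series=[
    [0.15,0,0,0,1],
    [0,0,0,0,1],
  ],
)

```text
t: 5.9
eef_pos: [0.5114, 0.137, 0.1014]
tool_rot: [0.001, -0.086, 0.996, 0.0]
contact_force: [4.9, 2.2, -1.9]
gripper_width: -0.0
grasp_force: 2.5
```

Request:
drive_tool(
  series=[
    [0.1,0,0,0,1],
    [0,0,0,0,1],
  ],
)

```text
t: 6.1
eef_pos: [0.5112, 0.1369, 0.1015]
tool_rot: [0.002, -0.086, 0.996, 0.0]
contact_force: [6.4, 1.4, -3.4]
gripper_width: -0.004
grasp_force: 3.1
```

Request:
drive_tool(
  series=[
    [0.1,0,0,0,1],
    [0,0,0,0,1],
  ],
)

```text
t: 6.3
eef_pos: [0.5102, 0.1368, 0.1016]
tool_rot: [0.002, -0.086, 0.996, 0.0]
contact_force: [7.5, 1.2, -2.9]
gripper_width: 0.0
grasp_force: 3.1
```

Request:
drive_tool(
  series=[
    [0.1,0,0,0,1],
    [0,0,0,0,1],
  ],
)

```text
t: 6.5
eef_pos: [0.5093, 0.1366, 0.1016]
tool_rot: [0.002, -0.086, 0.996, 0.0]
contact_force: [6.8, 1.8, -1.9]
gripper_width: -0.001
grasp_force: 3.1
```

Request:
drive_tool(
  series=[
    [0.1,0,0,0,1],
    [0,0,0,0,1],
  ],
)

```text
t: 6.7
eef_pos: [0.5083, 0.1364, 0.1017]
tool_rot: [0.002, -0.086, 0.996, 0.0]
contact_force: [8.2, 2.4, -2.3]
gripper_width: -0.001
grasp_force: 3.0
```

Request:
drive_tool(
  series=[
    [0.1,0,0,0,1],
    [0,0,0,0,1],
  ],
)

```text
t: 6.9
eef_pos: [0.5074, 0.1362, 0.1017]
tool_rot: [0.002, -0.086, 0.996, 0.0]
contact_force: [7.7, 1.3, -2.4]
gripper_width: -0.002
grasp_force: 3.0
```

Steady at about 7.5 N, so it's in the resistance zone.

Request:
drive_tool(
  series=[
    [0.1,0,0,0,1],
    [0,0,0,0,1],
  ],
)

```text
t: 7.1
eef_pos: [0.5065, 0.1361, 0.1017]
tool_rot: [0.002, -0.086, 0.996, 0.0]
contact_force: [7.2, 1.5, -2.3]
gripper_width: -0.001
grasp_force: 3.0
```

Request:
drive_tool(
  series=[
    [0.1,0,0,0,1],
    [0,0,0,0,1],
  ],
)

```text
t: 7.3
eef_pos: [0.5055, 0.1359, 0.1017]
tool_rot: [0.002, -0.086, 0.996, 0.0]
contact_force: [8.2, 1.4, -0.9]
gripper_width: -0.002
grasp_force: 3.0
```

Request:
drive_tool(
  series=[
    [0.1,0,0,0,1],
    [0,0,0,0,1],
  ],
)

```text
t: 7.5
eef_pos: [0.5046, 0.1357, 0.1017]
tool_rot: [0.002, -0.086, 0.996, 0.0]
contact_force: [7.5, 0.5, -1.5]
gripper_width: 0.005
grasp_force: 3.0
```

Request:
drive_tool(
  series=[
    [0.1,0,0,0,1],
    [0,0,0,0,1],
  ],
)

```text
t: 7.7
eef_pos: [0.5038, 0.1356, 0.1018]
tool_rot: [0.002, -0.086, 0.996, 0.0]
contact_force: [7.6, 1.5, -2.5]
gripper_width: -0.001
grasp_force: 3.2
```

Request:
drive_tool(
  series=[
    [0.1,0,0,0,1],
    [0,0,0,0,1],
  ],
)

```text
t: 7.9
eef_pos: [0.5035, 0.1355, 0.102]
tool_rot: [0.003, -0.086, 0.996, 0.0]
contact_force: [9.0, 1.2, -2.2]
gripper_width: -0.001
grasp_force: 3.7
```

Request:
drive_tool(
  series=[
    [0.1,0,0,0,1],
    [0,0,0,0,1],
  ],
)

```text
t: 8.1
eef_pos: [0.5032, 0.1355, 0.1023]
tool_rot: [0.004, -0.086, 0.996, 0.0]
contact_force: [10.6, 1.3, -1.6]
gripper_width: 0.003
grasp_force: 4.2
```

Request:
drive_tool(
  series=[
    [0.1,0,0,0,1],
    [0,0,0,0,1],
  ],
)

```text
t: 8.3
eef_pos: [0.5025, 0.1354, 0.1024]
tool_rot: [0.004, -0.086, 0.996, 0.0]
contact_force: [10.8, 1.3, -2.0]
gripper_width: -0.001
grasp_force: 4.3
```

Request:
drive_tool(
  series=[
    [0.1,0,0,0,1],
    [0,0,0,0,1],
  ],
)

```text
t: 8.5
eef_pos: [0.502, 0.1353, 0.1025]
tool_rot: [0.004, -0.086, 0.996, 0.0]
contact_force: [10.5, 1.4, -2.1]
gripper_width: 0.001
grasp_force: 4.8
```

Request:
drive_tool(
  series=[
    [0.1,0,0,0,1],
    [0,0,0,0,1],
  ],
)

```text
t: 8.7
eef_pos: [0.5017, 0.1353, 0.1028]
tool_rot: [0.005, -0.086, 0.996, 0.001]
contact_force: [14.0, 2.3, -2.5]
gripper_width: 0.001
grasp_force: 5.3
```

Request:
drive_tool(
  series=[
    [0.1,0,0,0,1],
    [0,0,0,0,1],
  ],
)

```text
t: 8.9
eef_pos: [0.5013, 0.1352, 0.103]
tool_rot: [0.006, -0.086, 0.996, 0.001]
contact_force: [14.0, 2.7, -2.3]
gripper_width: 0.001
grasp_force: 5.8
```

Request:
drive_tool(
  series=[
    [0.1,0,0,0,1],
    [0,0,0,0,1],
    [0,0,0,0,1],
  ],
)

```text
t: 9.2
eef_pos: [0.5011, 0.1352, 0.1032]
tool_rot: [0.006, -0.086, 0.996, 0.001]
contact_force: [15.5, 1.9, -3.0]
gripper_width: 0.001
grasp_force: 6.4
```

```bash
python3 -c "from h import *;st()"
```

```text
t 9.2 box-rel pivot mm [-4.5 -0.5 43.2] yaw err deg -0.1 tilt [ 0.013  0.003 -1.   ] F box [15.6 -0.8 -3. ]
```

Request:
drive_tool(
  series=[
    [0.05,0,0,0,1],
    [0,0,0,0,1],
  ],
)

```text
t: 9.4
eef_pos: [0.5009, 0.1352, 0.1034]
tool_rot: [0.007, -0.086, 0.996, 0.001]
contact_force: [16.4, 2.3, -1.4]
gripper_width: 0.0
grasp_force: 6.7
```

Request:
drive_tool(
  series=[
    [-1,0,0,0,1],
    [-2,0,0,0,1],
    [0,0,-3,0,1],
    [0,0,-3,0,1],
    [0,0,0,0,1],
  ],
)

```text
t: 9.9
eef_pos: [0.5247, 0.139, 0.1638]
tool_rot: [0.001, -0.086, 0.996, 0.001]
contact_force: [0.4, -1.7, 0.4]
gripper_width: 0.003
grasp_force: 0.0
```

```bash
python3 -c "from h import *;st()"
```

```text
t 9.9 box-rel pivot mm [ 19.5  -0.9 103.8] yaw err deg -0.11 tilt [ 0.002  0.001 -1.   ] F box [ 0.1 -1.7  0.4]
```

Request:
drive_tool(
  series=[
    [3,0,0,0,1],
    [3,0,0,0,1],
    [2.8,0,0,0,1],
    [0,0,0,0,1],
    [0,0,3,0,1],
    [0,0,3.1,0,1],
    [0,0,0,0,1],
  ],
)

```text
t: 10.6
eef_pos: [0.4339, 0.1228, 0.097]
tool_rot: [-0.004, -0.086, 0.996, -0.002]
contact_force: [-0.6, 0.1, 0.3]
gripper_width: 0.001
grasp_force: 0.0
```

```bash
python3 - <<'E'
from h import *
import cv2
st()
a=imaging.read_camera("side")[:,:,::-1][190:340,230:430];b=imaging.read_camera("scene")[:,:,::-1][180:330,220:420]
cv2.imwrite("pics/e.png",cv2.resize(np.hstack([a,b]),(800,300),interpolation=cv2.INTER_CUBIC))
E
```

```text
t 10.6 box-rel pivot mm [-72.8  -1.2  37. ] yaw err deg -0.06 tilt [-0.008 -0.004 -1.   ] F box [-0.5  0.2  0.3]
```

View pics/e.png

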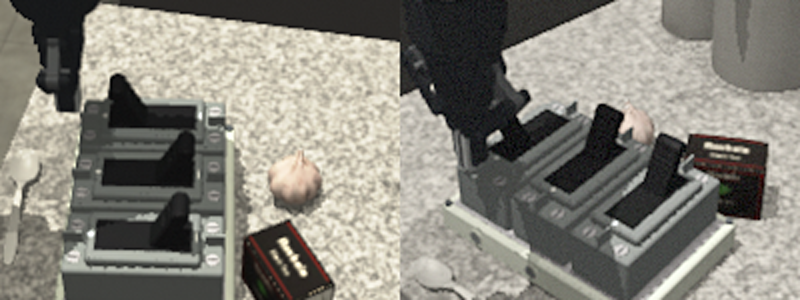

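The lever now leans off at side crop (125,95), with the fingers on its near side. The neighbours are still on.

Request:
drive_tool(
  series=[
    [0,0,-0.3,0,1],
    [-0.6,0,0,0,1],
    [-0.6,0,0,0,1],
    [-0.4,0,0,0,1],
    [-0.4,0,0,0,1],
    [0,0,0,0,1],
  ],
)

```text
t: 11.3
eef_pos: [0.4576, 0.1276, 0.1034]
tool_rot: [0.0, -0.086, 0.996, 0.0]
contact_force: [-0.3, -1.0, -0.4]
gripper_width: -0.002
grasp_force: 0.0
```

Request:
drive_tool(
  series=[
    [-0.4,0,0,0,1],
    [-0.4,0,0,0,1],
    [-0.4,0,0,0,1],
    [-0.4,0,0,0,1],
    [0,0,0,0,1],
  ],
)

```text
t: 11.8
eef_pos: [0.4735, 0.1303, 0.1034]
tool_rot: [0.001, -0.086, 0.996, 0.0]
contact_force: [-0.6, -0.3, -0.1]
gripper_width: -0.003
grasp_force: 0.2
```

```bash
python3 -c "from h import *;st()"
```

```text
t 11.8 box-rel pivot mm [-32.5  -0.6  43.4] yaw err deg -0.08 tilt [ 0.001  0.    -1.   ] F box [-0.6 -0.2 -0.1]
```

Request:
drive_tool(
  series=[
    [-0.3,0,0,0,1],
    [-0.3,0,0,0,1],
    [-0.3,0,0,0,1],
    [-0.3,0,0,0,1],
    [-0.3,0,0,0,1],
    [0,0,0,0,1],
  ],
)

```text
t: 12.4
eef_pos: [0.4882, 0.1329, 0.1034]
tool_rot: [0.001, -0.086, 0.996, 0.0]
contact_force: [0.1, 0.2, -0.8]
gripper_width: 0.0
grasp_force: 0.0
```

Request:
drive_tool(
  series=[
    [-0.2,0,0,0,1],
    [-0.2,0,0,0,1],
    [-0.2,0,0,0,1],
    [0,0,0,0,1],
  ],
)

```text
t: 12.8
eef_pos: [0.4935, 0.1338, 0.1033]
tool_rot: [0.0, -0.086, 0.996, 0.0]
contact_force: [-1.6, -0.4, 2.2]
gripper_width: 0.002
grasp_force: 1.0
```

Request:
drive_tool(
  series=[
    [-0.2,0,0,0,1],
    [-0.2,0,0,0,1],
    [0,0,0,0,1],
  ],
)

```text
t: 13.1
eef_pos: [0.4976, 0.1345, 0.1033]
tool_rot: [0.0, -0.086, 0.996, -0.0]
contact_force: [-1.1, 0.1, 1.6]
gripper_width: -0.003
grasp_force: 0.9
```

```bash
python3 -c "from h import *;st()"
```

```text
t 13.1 box-rel pivot mm [-8.  -0.6 43.3] yaw err deg -0.08 tilt [ 0.  0. -1.] F box [-1.1  0.3  1.6]
```

Request:
drive_tool(
  series=[
    [-0.2,0,0,0,1],
    [-0.2,0,0,0,1],
    [-0.2,0,0,0,1],
    [0,0,0,0,1],
  ],
)

```text
t: 13.5
eef_pos: [0.5031, 0.1355, 0.103]
tool_rot: [-0.0, -0.086, 0.996, -0.0]
contact_force: [-1.9, -1.1, -0.7]
gripper_width: 0.0
grasp_force: 0.8
```

Request:
drive_tool(
  series=[
    [-0.2,0,0,0,1],
    [-0.2,0,0,0,1],
    [0,0,0,0,1],
  ],
)

```text
t: 13.8
eef_pos: [0.5074, 0.1363, 0.1033]
tool_rot: [0.0, -0.086, 0.996, 0.0]
contact_force: [-2.0, -1.7, -1.0]
gripper_width: -0.002
grasp_force: 0.8
```

Request:
drive_tool(
  series=[
    [-0.1,0,0,0,1],
    [-0.1,0,0,0,1],
    [0,0,0,0,1],
  ],
)

```text
t: 14.1
eef_pos: [0.5092, 0.1366, 0.1033]
tool_rot: [0.0, -0.086, 0.996, 0.0]
contact_force: [-2.0, -0.2, -1.2]
gripper_width: -0.001
grasp_force: 0.9
```

Request:
drive_tool(
  series=[
    [-0.1,0,0,0,1],
    [-0.1,0,0,0,1],
    [0,0,0,0,1],
  ],
)

```text
t: 14.4
eef_pos: [0.5112, 0.137, 0.1033]
tool_rot: [0.0, -0.086, 0.996, 0.0]
contact_force: [-2.7, 0.0, -0.7]
gripper_width: -0.001
grasp_force: 0.9
```

Request:
drive_tool(
  series=[
    [-0.1,0,0,0,1],
    [-0.1,0,0,0,1],
    [0,0,0,0,1],
  ],
)

```text
t: 14.7
eef_pos: [0.513, 0.1372, 0.1033]
tool_rot: [-0.0, -0.086, 0.996, 0.0]
contact_force: [-2.9, -0.6, -0.2]
gripper_width: 0.001
grasp_force: 1.1
```

Request:
drive_tool(
  series=[
    [-0.1,0,0,0,1],
    [-0.1,0,0,0,1],
    [0,0,0,0,1],
  ],
)

```text
t: 15.0
eef_pos: [0.5138, 0.1374, 0.1029]
tool_rot: [-0.001, -0.086, 0.996, -0.0]
contact_force: [-5.5, -0.4, 0.9]
gripper_width: -0.003
grasp_force: 2.8
```

The stop is met. I'll firm up slightly, then retreat.

Request:
drive_tool(
  series=[
    [-0.1,0,0,0,1],
    [-0.1,0,0,0,1],
    [0,0,0,0,1],
    [0,0,0,0,1],
  ],
)

```text
t: 15.4
eef_pos: [0.5147, 0.1375, 0.1026]
tool_rot: [-0.002, -0.086, 0.996, -0.0]
contact_force: [-8.2, -0.6, 0.7]
gripper_width: 0.001
grasp_force: 3.8
```

Request:
drive_tool(
  series=[
    [1,0,0,0,1],
    [2,0,0,0,1],
    [0,0,-4,0,1],
    [0,0,-4,0,1],
    [3,0,-4,0,1],
    [4,0,0,0,1],
    [0,0,0,0,1],
    [0,0,0,0,1],
  ],
)

```text
t: 16.2
eef_pos: [0.4188, 0.1211, 0.2241]
tool_rot: [0.002, -0.086, 0.996, 0.001]
contact_force: [-0.3, 0.1, 0.1]
gripper_width: 0.001
grasp_force: 0.0
```

```bash
python3 - <<'E'
from h import *
import cv2
st()
a=imaging.read_camera("side")[:,:,::-1][190:340,230:430];b=imaging.read_camera("scene")[:,:,::-1][180:330,220:420]
cv2.imwrite("pics/f.png",cv2.resize(np.hstack([a,b]),(800,300),interpolation=cv2.INTER_CUBIC))
E
```

```text
t 16.2 box-rel pivot mm [-88.   -0.2 164.1] yaw err deg -0.05 tilt [ 0.003  0.002 -1.   ] F box [-0.2  0.1  0.1]
```

View pics/f.png

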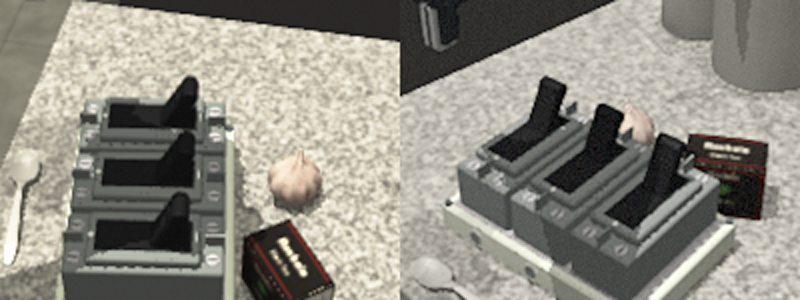

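All three levers now lean on alike, with tops at side crop (190,80), (187,137) and (180,197). The loose things are where they were and the robot is clear.

```bash
python3 -c "from station import hand_in;print(hand_in())"
```

```text
the job is handed in; nothing more can be done
None
```

The tripped breaker was pulled to its off stop (about 16.5 N measured, under the 20 N limit), then thrown fully on. The last pictures show both neighbours still on and the loose things where they were; I handed the job in but got no verdict back.

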